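# Refill the spice carousel and bring the new jar to the front

### The job

Take the spice jar with the mustard-yellow cap out of the refill box and stand it in the one empty well of the spice carousel. Then grip the carousel's knob and turn it gently until that jar stands at the front, in line with the red pointer on the foot, and finish still gripping the knob, holding the carousel still. Leave the other jars standing where they are in the box and in their wells, and do not disturb the mug or the lemon.

Things in the scene. Friction and masses are not known exactly. Their poses are not given: they have to be found in the camera images.
- spice_jar: the jar to load: white jar with a green label and a mustard-yellow cap, upright, 42 mm across and 106 mm tall (the cap, 41 mm across, is its top 21 mm), about 0.11 kg; origin at the centre of its underside, z up along the jar. It starts standing in one of the three compartments of the refill box.
- refill_box: plywood box fixed to the worktop, 85 mm (its x) by 225 mm (its y) by 50 mm high, walls and floor 5 mm thick; two dividers make three compartments in a row along its y, centres at y = -73, 0 and +73 mm. Origin at the centre of its underside. One upright jar stands in each, rising well above the walls.
- carousel: the carousel's black foot, fixed to the worktop; origin on the carousel's axis at the worktop, z up. Its own -x direction is the front: a red pointer 30 mm wide with a white diamond lies there, reaching out to 128 mm from the axis, roughly towards the robot. The whole carousel is 218 mm across and 182 mm high.
- front_mark (a point): white diamond on the red pointer of the foot, 119 mm from the axis, 10 mm above the worktop; the jar is at the front when it stands on the line from the axis to this mark. (Beware above the worktop: a pelmet under the wall cupboards hangs along the back at x = 0.64, down to z = 0.55.)
- turntable: wooden disc of 109 mm radius, top 27 mm above the worktop, with the column and knob on it; origin on the axis at the worktop, its own -x points to the empty well. It turns freely about the vertical axis, many turns either way, with friction of about 0.04 N m, and stays where it is left; jerky turning makes the jars rock.
- empty_well (a point): centre of the floor of the empty well, 27 mm above the worktop, turns with the turntable; the well is a round collar, 30 mm deep, inner diameter 47 mm, widening over the top 6 mm to a mouth of 54 mm. The turntable has five such wells 72 degrees apart, centred 78 mm from the axis; the other four hold jars whose tops are 127 mm above the worktop
- knob_grip (a point): middle of the carousel's round black knob, on the axis, 167 mm above the worktop: where to grip it, from above. The knob turns with the turntable; 38 mm diameter, from 150 to 182 mm above the worktop, on a steel column 16 mm thick. It stands above the jars' tops.
- mug: bystander: green and white mug, 88 mm tall, to the right; origin at the centre of its underside
- lemon: bystander: lemon, about 72 x 55 x 56 mm, to the right; origin under its centre
- well_jar_1: bystander: jar with a red cap in a well of the turntable, 42 mm across, 100 mm tall; origin at the centre of its underside
- well_jar_2: bystander: jar with a black cap in a well of the turntable, 42 mm across, 100 mm tall; origin at the centre of its underside
- well_jar_3: bystander: jar with a white cap in a well of the turntable, 42 mm across, 100 mm tall; origin at the centre of its underside
- well_jar_4: bystander: jar with a blue cap in a well of the turntable, 42 mm across, 100 mm tall; origin at the centre of its underside
- box_jar_1: bystander: jar with a red cap in the refill box, 42 mm across, 100 mm tall; origin at the centre of its underside
- box_jar_2: bystander: jar with a black cap in the refill box, 42 mm across, 100 mm tall; origin at the centre of its underside
Things that resemble listed ones, but are neither listed nor needed, are in the scene too. Leave any purple or turquoise look-alike of the spice_jar alone.

How it is judged (in metres and radians):
On the way, in this order (a step that is already met when the one before it is completed fails the run):
1. the yellow-capped jar is lifted out of the refill box in the fingers (height (world z) of spice_jar above 0.055 m and contact force between spice_jar and the fingers above 0.5 N), for 0.1 s.
2. the jar stands released in the empty well, which is still well away from the front (horizontal distance between spice_jar and empty_well below 0.009 m and z of spice_jar in the frame of empty_well below 0.006 m and angle between spice_jar's own z axis and vertical below 0.15 rad and contact force between spice_jar and the fingers below 0.1 N and x of spice_jar in the frame of carousel above -0.066 m), for 0.2 s.
3. the fingers grip the knob while the jar is still well away from the front (contact force between the fingers and turntable above 2 N and distance between the grasp point and knob_grip below 0.025 m and horizontal distance between spice_jar and empty_well below 0.009 m and z of spice_jar in the frame of empty_well below 0.006 m and angle between spice_jar's own z axis and vertical below 0.15 rad and x of spice_jar in the frame of carousel above -0.066 m), for 0.1 s.
At the end, for the whole second after the job is handed in: Yellow-capped jar upright on the empty well's floor (9 mm), untouched, within 14 mm of the front line; turntable still (0.1 rad/s); fingers grip the knob with over 2 N, TCP within 25 mm of its middle; all other jars upright in their wells and compartments (horizontal distance between spice_jar and empty_well below 0.009 m and z of spice_jar in the frame of empty_well below 0.006 m and angle between spice_jar's own z axis and vertical below 0.15 rad and contact force between spice_jar and the fingers below 0.1 N and contact force between the fingers and turntable above 2 N and distance between the grasp point and knob_grip below 0.025 m and x of spice_jar in the frame of carousel below -0.06 m and y of spice_jar in the frame of carousel between -0.014 and 0.014 m and angular speed of turntable below 0.1 rad/s and angle between each of well_jar_1, well_jar_2, well_jar_3, well_jar_4, box_jar_1, box_jar_2's own z axis and vertical below 0.25 rad and horizontal distance between each of well_jar_1, well_jar_2, well_jar_3, well_jar_4 and carousel below 0.09 m and z of each of well_jar_1, well_jar_2, well_jar_3, well_jar_4 in the frame of carousel below 0.035 m); the arm keeps its last pose, push and grip.
It fails at once if another jar is tipped over or taken out (angle between any of well_jar_1, well_jar_2, well_jar_3, well_jar_4, box_jar_1, box_jar_2's own z axis and vertical above 0.5 rad or height (world z) of any of well_jar_1, well_jar_2, well_jar_3, well_jar_4, box_jar_1, box_jar_2 above 0.06 m).
It fails at once if the mug or the lemon is moved by more than 30 mm (distance of any of mug, lemon from where it was at the start of the episode above 0.03 m).
It also fails if it takes over 72 s, if anything falls off the work surface, if the arm or the gripper's body presses on something with over 40 N, if the wrist force passes 120 N, or if a joint passes its speed limit or range.

### The arm

A 6-joint arm with a two-finger parallel gripper is mounted at the origin on a cart in front of the work surface, level with it; the furniture and walls round the work are solid. World frame = base frame: x ahead of the robot, y to its left, z up, the work surface at z = 0. Lengths are in mm, angles in rad, forces in N, time in s.
With the tool pointing down it reaches from about 300 to 775 mm from the base axis. Payload 14.6 kg.
Tool frame: the origin (TCP) lies between the finger pads, 19 mm behind the fingertips; this is the grasp point; z points along the fingers, y is the line along which they close (so a half turn about z gives the same grasp; the last joint's range is limited). The gripper opens to 85 mm and grips with 20 to 120 N. Pads are 22 mm wide; open, the fingers measure 114 mm over their backs; the gripper's body (76 mm by 85 mm) begins 54 mm behind the grasp point. The pads swing forward as they close: fully open they stand 13 mm farther back than shut.
Start: joints at [1.22, 0.3, 1.521, -0, 1.321, -0.067], TCP at [154.001, 527.99, 249.981] pointing down, gripper open.
Joint ranges: [-3.03, 3.03], [-0.79, 2.21], [0.23, 2.52], [-1.04, 4.18], [0, 3.07], [-2.55, 2.55]. Speed limits (rad/s): [2.22, 2.22, 2.57, 3.14, 3.14, 3.14].

### API

Orientations are given as a unit quaternion [w, x, y, z].
In Python, from rig import bot gives the robot as it stands. Calls block until the motion is done:
- bot.move_to(position, orientation): joint-space move of the TCP to a pose.
- bot.servo_line(position, attitude=None, speed=150, until_force=None): straight line of the TCP; attitude=None keeps the orientation; speed is the mean speed in mm/s. With until_force (N) it stops when the force on the tool has changed by that much, and returns True; else False.
- bot.move_joints(angles): joint-space move.
- bot.move_gripper(opening, grip_force=None): finger opening in mm; grip_force is the grip in N (None keeps the last); returns when the fingers have stopped.
- bot.dwell(seconds).
- bot.ik(position, orientation): joint angles nearest the present ones, or None.
- bot.read_state(): the state.
- bot.read_camera(name): name is "scene" or "top" or "wrist"; returns a dict with "image" (420x560x3 uint8, blue, green, red), "depth" (420x560 float32, mm along the optical axis (not along the pixel's ray), 0 where there is no reading), "fovy" (degrees; the focal length in pixels is half the picture's height over the tangent of half this angle, whatever the lens; pixels are square), "cx", "cy" (the principal point, pixels), "k1" (the pictures are not rectified: a ray, as slopes to the right and down, at radius r is drawn at 1 + k1 r^2 times it, then the intrinsics apply), "eye" and "attitude" of the camera in the world; the wrist camera has in their place "mount" (4x4, takes a point from camera to tool coordinates, whose origin is the TCP and whose axes are the flange's). Camera axes: x right, y down, z forward; pixel columns grow to the right and rows downward; lengths in mm; the calibration is good to about 2 mm. A picture is of the moment at which its call begins: read the wrist's pose just before it.
A pose or a line that the arm cannot do raises bot.MotionError and nothing moves.
- bot.finish_job(): hands the job in; it is judged then, once.
The state is a dict: "clock": time; "joint_positions": joint angles; "qvel": joint speeds; "effort": joint torques, N m; "ee_pos": TCP position; "tool_rot": TCP orientation; "ft_force": force on the tool from outside, world axes, zero at the start; "moment": the same for the moment, N m; "grip_width": finger opening in mm; "grip_force": force on a finger pad.
Only numpy, scipy, OpenCV 4.12 (cv2) and the standard library are available. Lean on these libraries where they do the work, as an engineer would, in place of code of your own. Each camera call takes 0.05 s, during which the arm holds its last target. There are 200 camera calls.

## Working session

There is one attempt and no reset: what is moved stays moved. The work goes in short steps, each a Python script; the robot and the scene stay as the last script left them, time stands still between calls to the robot, and variables do not carry over. Pictures are saved under pics/ and viewed, at most 10 in all, crops included, and the job is handed in when it is done.

```bash
ls; mkdir -p pics; cat > h.py <<'E'
from rig import bot
import numpy as np, cv2
from scipy.spatial.transform import Rotation as R
def rot(q): return R.from_quat([q[1],q[2],q[3],q[0]]).as_matrix()
def cam(name):
    s=bot.read_state(); c=bot.read_camera(name)
    if name=="wrist":
        T=np.array(c["mount"]); Rt=rot(s["tool_rot"])
        c["R"]=Rt@T[:3,:3]; c["o"]=np.array(s["ee_pos"])+Rt@T[:3,3]
    else:
        c["R"]=rot(c["attitude"]) if np.size(c["attitude"])==4 else np.array(c["attitude"]); c["o"]=np.array(c["eye"],float)
    h=c["image"].shape[0]; c["f"]=h/2/np.tan(np.radians(c["fovy"])/2)
    return c
def rays(c,uv):
    uv=np.atleast_2d(np.array(uv,float)); d=(uv-[c["cx"],c["cy"]])/c["f"]; x=d.copy()
    for _ in range(20): x=d/(1+c["k1"]*(x**2).sum(1,keepdims=True))
    return np.c_[x,np.ones(len(x))]
def onplane(c,uv,z):
    r=rays(c,uv)@c["R"].T
    return c["o"]+r*((z-c["o"][2])/r[:,2])[:,None]
def bydepth(c,uv):
    uv=np.atleast_2d(uv).astype(int); D=c["depth"][uv[:,1],uv[:,0]]
    return c["o"]+(rays(c,uv)*D[:,None])@c["R"].T
E
python3 - <<'E'
from h import *
for n in ["scene","top"]:
    c=cam(n); cv2.imwrite(f"pics/{n}0.png",c["image"]); print(n,c["o"],c["R"].round(3).tolist(),c["f"],c["k1"],c["attitude"])
s=bot.read_state(); print(s)
E
```

```text
pics
scene [-385.10422795 -929.51060548  862.73424379] [[0.704, -0.37, 0.606], [-0.71, -0.353, 0.609], [-0.012, -0.859, -0.512]] 531.7370578853071 -0.1730282817846664 [-0.45809431  0.80138578 -0.33700158  0.18536554]
top [ 326.35563382  -25.34784571 1407.78588728] [[0.012, -0.992, 0.128], [-1.0, -0.012, -0.001], [0.003, -0.128, -0.992]] 442.3095509473723 0.03071121559578704 [-0.04461487  0.70989733 -0.70139145  0.04588378]
{'clock': 0.1, 'joint_positions': array([ 1.22039371e+00,  3.00449021e-01,  1.52152019e+00,  1.86400156e-05,
        1.32065243e+00, -6.65985814e-02]), 'qvel': array([ 0.00072534, -0.00071283, -0.00129548, -0.00112654, -0.00035882,
       -0.00212829]), 'effort': array([ 1.79789444e-03, -5.44369805e+01, -3.62383032e+01, -5.55395985e-06,
        2.86607938e-03, -1.05416041e-05]), 'ee_pos': array([153.94201602, 527.83111576, 249.45916031]), 'tool_rot': array([-1.15329934e-04,  1.41428540e-01,  9.89948334e-01, -5.01482209e-04]), 'ft_force': array([ 0.87059756,  0.66844531, -0.17205695]), 'moment': array([-0.04659317,  0.00936408,  0.05775473]), 'grip_force': 0.0, 'grip_width': 85.49746389147897}
```

View pics/scene0.png

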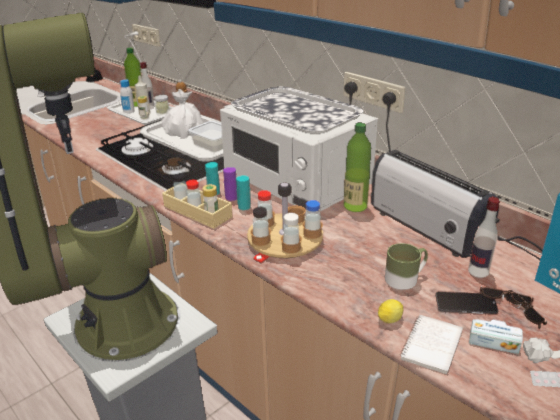

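View pics/top0.png

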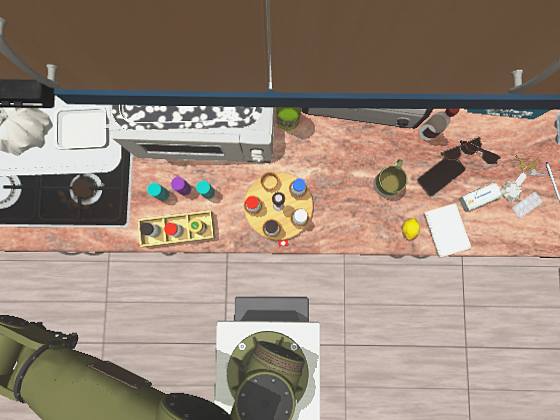

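The top view shows the box centred near (176,229) with the yellow-capped jar at about (197,227). The carousel is at (279,205), its empty well at the back near (268,182) and the pointer at (283,243). I'll take rough positions from these, then look closer with the wrist camera.

```bash
python3 - <<'E'
from h import *
c=cam("top")
for n,uv,z in [("yellow",(197,227),111),("redbox",(171,229),105),("knob",(279,199),182),("well",(268,182),57),("mark",(283,243),10),("turq",(205,188),100)]:
    print(n,onplane(c,uv,z).round(0),bydepth(c,uv).round(0))
w=cam("wrist"); T=np.array(w["mount"]); print(T.round(3),w["f"],w["k1"],w["cx"],w["cy"])
# move wrist over box/carousel
q=[0,2**-.5,2**-.5,0]
p1=onplane(c,(197,227),111)[0]; p2=onplane(c,(279,199),182)[0]
for nm,p,z in[("box",p1,330),("car",p2,390)]:
    for q in ([0,2**-.5,2**-.5,0],[0,2**-.5,-2**-.5,0],[0,1,0,0],[0,0,1,0]):
        off=rot(q)@T[:3,3]; tgt=[p[0]-off[0],p[1]-off[1],z]
        print(nm,q,np.round(tgt),bot.ik(tgt,q))
E
```

```text
yellow [[431. 211. 111.]] [[431. 211. 115.]]
redbox [[425. 288. 105.]] [[425. 288. 106.]]
knob [[507. -28. 182.]] [[507. -28. 180.]]
well [[578.   6.  57.]] [[584.   7.  25.]]
mark [[392. -43.  10.]] [[392. -43.  16.]]
turq [[549. 194. 100.]] [[548. 192. 108.]]
[[-0.00000e+00 -9.66000e-01 -2.58000e-01  6.51100e+01]
 [ 1.00000e+00 -0.00000e+00 -1.00000e-03  1.31100e+00]
 [ 0.00000e+00 -2.58000e-01  9.66000e-01 -1.22779e+02]
 [ 0.00000e+00  0.00000e+00  0.00000e+00  1.00000e+00]] 358.4195137230099 -0.05846980757096482 283.2927014450502 208.7256340858852
box [0, 0.7071067811865476, 0.7071067811865476, 0] [430. 146. 330.] [ 2.47157074e-01  2.83635344e-02  1.65095855e+00 -4.44089210e-16
  1.46227057e+00  2.47157074e-01]
box [0, 0.7071067811865476, -0.7071067811865476, 0] [432. 276. 330.] None
box [0, 1, 0, 0] [366. 213. 330.] [ 4.39704584e-01 -4.44142995e-02  1.72317401e+00 -4.44089210e-16
  1.46283295e+00  2.01050091e+00]
box [0, 0, 1, 0] [496. 210. 330.] [ 3.32356947e-01  2.26080561e-01  1.42917580e+00 -4.44089210e-16
  1.48633629e+00 -1.23843938e+00]
car [0, 0.7071067811865476, 0.7071067811865476, 0] [505. -93. 390.] [-2.53825638e-01  1.51109705e-01  1.38301602e+00 -4.44089210e-16
  1.60746693e+00 -2.53825638e-01]
car [0, 0.7071067811865476, -0.7071067811865476, 0] [508.  37. 390.] None
car [0, 1, 0, 0] [442. -27. 390.] [-1.43593408e-01 -1.78924202e-02  1.56264328e+00 -4.44089210e-16
  1.59684179e+00  1.42720292e+00]
car [0, 0, 1, 0] [572. -29. 390.] [-1.15490815e-01  2.91993755e-01  1.21290722e+00 -4.44089210e-16
  1.63669168e+00 -1.68628714e+00]
```

```bash
python3 - <<'E'
from h import *
q=[0,2**-.5,2**-.5,0]
im=[]
for n,p in (("b",[431,215,310]),("c",[507,-28,340])):
    bot.move_to(p,q); c=cam("wrist"); im.append(c["image"]); np.save(f"{n}1.npy",c,allow_pickle=True)
s=bot.read_state(); print(s["clock"],s["ee_pos"])
cv2.imwrite("pics/w1.png",cv2.resize(np.hstack([x[:,:] for x in im]),(800,300)))
cv2.imwrite("pics/c1.png",im[1]); cv2.imwrite("pics/b1.png",im[0])
E
```

```text
2.8667 [506.9284324  -26.68017986 339.84199707]
```

View pics/b1.png

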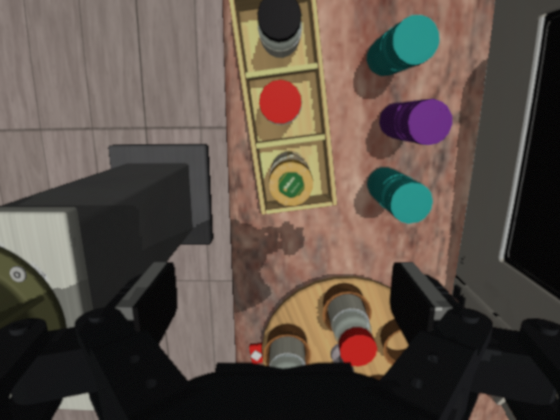

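View pics/c1.png

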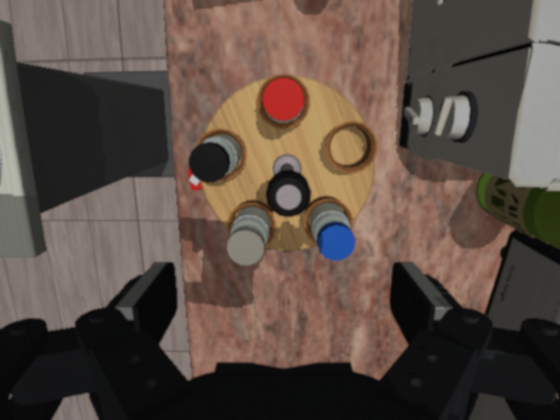

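b1 shows the yellow cap at about (291,184), next to the box's end wall, with the red cap at (280,101). c1 shows the knob top at about (289,197), the empty well ring at (350,147), the mark at (195,180) and the microwave front at about (410,110).

```bash
python3 - <<'E'
from h import *
b=np.load("b1.npy",allow_pickle=True).item(); c=np.load("c1.npy",allow_pickle=True).item()
def blob(c,lo,hi,near,r):
    hsv=cv2.cvtColor(c["image"],cv2.COLOR_BGR2HSV); m=cv2.inRange(hsv,lo,hi)
    k=np.zeros_like(m); cv2.circle(k,near,r,255,-1); m&=k
    cs,_=cv2.findContours(m,cv2.RETR_EXTERNAL,cv2.CHAIN_APPROX_NONE)
    return max(cs,key=cv2.contourArea)[:,0,:]
def circ(P):
    A=np.c_[2*P[:,:2],np.ones(len(P))]; s=np.linalg.lstsq(A,(P[:,:2]**2).sum(1),rcond=None)[0]
    return s[:2],np.sqrt(s[2]+s[:2]@s[:2])
k=blob(b,(15,80,80),(30,255,255),(291,184),26); h=cv2.convexHull(k)[:,0,:]
print("yellow",cv2.minEnclosingCircle(k)); print(circ(onplane(b,h,111)), bydepth(b,(291,184)))
# red mark: white diamond
m=blob(c,(0,0,170),(180,70,255),(195,180),10); print("mark",onplane(c,m.mean(0),10), len(m)); print(onplane(c,(195,180),10))
# knob via depth
v,u=np.mgrid[0:420,0:560]; uv=np.c_[u.ravel(),v.ravel()]
P=bydepth(c,uv); ok=c["depth"].ravel()>150
K=ok&(abs(P[:,2]-182)<5)&(np.hypot(P[:,0]-507,P[:,1]+28)<40); print("knob pts",K.sum(),circ(P[cv2.convexHull(uv[K])[:,0,:]@[1,560]]),np.median(P[K],0))
for n,uvn,z,zr in (("red",(284,100),127,5),("black",(210,160),127,5),("white",(246,245),127,5),("blue",(337,240),127,5)):
    S=ok&(abs(P[:,2]-z)<zr)&(np.hypot(uv[:,0]-uvn[0],uv[:,1]-uvn[1])<40); hh=cv2.convexHull(uv[S])[:,0,:]; print(n,circ(P[hh@[1,560]]),np.median(P[S,2]))
# well collar top
S=ok&(abs(P[:,2]-57)<4)&(np.hypot(uv[:,0]-350,uv[:,1]-147)<32); hh=cv2.convexHull(uv[S])[:,0,:]; print("well",S.sum(),circ(P[hh@[1,560]]))
# disc
S=ok&(abs(P[:,2]-27)<4)&(np.hypot(P[:,0]-507,P[:,1]+28)<125); print("discring",P[S].min(0),P[S].max(0))
# obstacles near well, z>150
for z0,z1 in((60,140),(140,200),(200,300)):
    S=ok&(P[:,2]>z0)&(P[:,2]<z1)&(P[:,0]>590)&(abs(P[:,1]-8)<80); print(z0,S.sum(),P[S].min(0) if S.any() else "")
    if S.any(): i=np.argmin(P[S][:,0]); print(P[S][i])
E
```

```text
yellow ((291.0, 184.0), 26.000099182128906)
(array([438.1005283 , 218.59385103]), np.float64(23.74540102196928)) [[438.05948212 219.23132104 110.74765383]]
mark [[391.9197793  -43.74238696  10.        ]] 20
[[393.67587316 -43.61457594  10.        ]]
knob pts 1386 (array([511.32397894, -25.50922934]), np.float64(17.567603085534326)) [511.10945679 -24.49050852 180.25423876]
red (array([506.96931099,  51.90539348]), np.float64(19.038288370840306)) 125.82369040764806
black (array([435.90577797,  -5.80804465]), np.float64(18.849417346998937)) 125.78450125245553
white (array([469.13019288, -90.80841334]), np.float64(18.862241610791543)) 125.77105808795608
blue (array([560.4599371 , -85.81581079]), np.float64(18.917097209740238)) 125.70854716553129
well 571 (array([583.75966783,   2.34152874]), np.float64(28.866356926879636))
discring [ 403.62031429 -134.22547551   23.01433083] [618.84803567  82.71071774  30.99040549]
60 4787 [627.41550336 -71.97752261  60.05710285]
[627.41550336  33.98959714 118.65066838]
140 5034 [628.16459381 -71.93261802 140.04136023]
[628.16459381  42.82669182 178.10406576]
200 11231 [646.53813772  -6.21808772 200.00620002]
[646.53813772  22.21033548 247.43317988]
```

```bash
cat >> h.py <<'E'
def circ(P):
    A=np.c_[2*P[:,:2],np.ones(len(P))]; s=np.linalg.lstsq(A,(P[:,:2]**2).sum(1),rcond=None)[0]
    return s[:2],np.sqrt(s[2]+s[:2]@s[:2])
v,u=np.mgrid[0:420,0:560]; UV=np.c_[u.ravel(),v.ravel()]
def disc(c,near,z,r=35,zr=5):
    P=bydepth(c,UV); S=(c["depth"].ravel()>100)&(abs(P[:,2]-z)<zr)&(np.hypot(P[:,0]-near[0],P[:,1]-near[1])<r)
    h=cv2.convexHull(UV[S])[:,0,:]
    return circ(P[h@[1,560]]),np.median(P[S],0)
E
python3 - <<'E'
from h import *
b=np.load("b1.npy",allow_pickle=True).item(); c=np.load("c1.npy",allow_pickle=True).item()
print(disc(b,(438,219),111)); print("redbox",disc(b,(430,290),105)); print("turq",disc(b,(550,194),108))
P=bydepth(c,UV); ok=c["depth"].ravel()>150
S=ok&(P[:,0]>600)&(P[:,0]<642)&(P[:,1]>-40)&(P[:,1]<80)&(P[:,2]>50)
H,ye,ze=np.histogram2d(P[S,1],P[S,2],bins=[np.arange(-40,81,10),np.arange(50,300,20)]); print(ye,ze); print(H.astype(int))
E
```

```text
((array([437.96973866, 219.29865795]), np.float64(20.374074748200837)), array([438.02083669, 219.89068746, 109.44885465]))
redbox ((array([428.08890481, 291.91888769]), np.float64(19.067747531303123)), array([427.99744477, 292.43187825, 103.84107533]))
turq ((array([552.65349781, 200.15952841]), np.float64(20.282572958708023)), array([552.52897756, 200.87095612, 104.40826144]))
[-40 -30 -20 -10   0  10  20  30  40  50  60  70  80] [ 50  70  90 110 130 150 170 190 210 230 250 270 290]
[[  0   0   0   0   0   0   0   0   0   0   0   0]
 [  1   0   0   0   0   0   0   0   0   0   0   0]
 [ 52   0   0   0   0   0   0   0   0   0   0   0]
 [ 58   0   0   0   0   0   0   0   0   0   0   0]
 [ 56   0   0   0   0   0   0   0   0   0   0   0]
 [ 60   0   0   0   0   0   0   0   0   0   0   0]
 [ 22   0  56  82   0  20 224   0   0   0   0   0]
 [  0   0  31 193   0   6 322  40   0   0   0   0]
 [  0   0 104 126   0   4 301  14   0   0   0   0]
 [  0   0  23  33   0   1  79   0   0   0   0   0]
 [  0   0   0   0   0   0   0   0   0   0   0   0]
 [  0   0   0   0   0   0   0   0   0   0   0   0]]
```

```bash
cat >> h.py <<'E'
def att(yaw,t=-4):
    y=np.radians(yaw); D=np.array([[np.cos(y),np.sin(y),0],[np.sin(y),-np.cos(y),0],[0,0,-1]])
    x,yy,z,w=R.from_matrix(D@R.from_euler('y',t,degrees=True).as_matrix()).as_quat(); return [w,x,yy,z]
E
python3 - <<'E'
from h import *
bot.move_gripper(72,30)
print(bot.ik([584,2.7,260],att(180)),bot.ik([584,2.7,121],att(180)))
bot.move_to([438,219.4,230],att(90))
bot.servo_line([438,219.4,99],speed=120,until_force=8)
s=bot.read_state(); print(s["ee_pos"],s["ft_force"])
bot.move_gripper(30,30)
s=bot.read_state(); print("w",s["grip_width"],s["grip_force"],s["ft_force"])
bot.servo_line([438,219.4,265],speed=120)
bot.move_to([584,2.7,265],att(180))
s=bot.read_state(); print("w",s["grip_width"],s["grip_force"],s["ee_pos"],s["clock"])
c=cam("wrist"); np.save("c2.npy",c,allow_pickle=True); cv2.imwrite("pics/c2.png",c["image"])
E
```

```text
[-0.05970307  0.33361927  1.45458302  0.00433984  1.28370373 -1.63158321] [-0.05970307  0.47681141  1.59693778  0.00495222  0.99815986 -1.63303768]
[438.33403778 219.51260401  99.6347097 ] [ 0.58629457 -0.54770825  0.53542435]
w 39.94045289481908 30.041742979481114 [-0.61708519  0.08466564  6.00117292]
w 40.079638476026446 30.393126871217362 [583.90117868   3.01255978 264.92595389] 9.1917
```

View pics/c2.png

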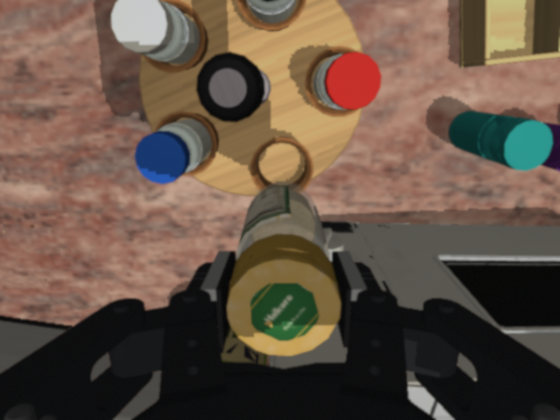

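The jar is held between the fingers, with its cap centred near (285,300). The empty well is visible just beyond it at about (282,165). I'll check both measured positions, then lower.

```bash
python3 - <<'E'
from h import *
c=np.load("c2.npy",allow_pickle=True).item()
print("cap",disc(c,(584,3),277,40,6)); 
P=bydepth(c,UV); ok=c["depth"].ravel()>100
S=ok&(abs(P[:,2]-57)<4)&(np.hypot(UV[:,0]-282,UV[:,1]-165)<36); hh=cv2.convexHull(UV[S])[:,0,:]; print("well",S.sum(),circ(P[hh@[1,560]]))
print("knob",disc(c,(511,-25),180)); print("red",disc(c,(507,52),126)); print("blue",disc(c,(560,-86),126))
E
```

```text
cap ((array([583.49126881,   3.35927792]), np.float64(26.856140026573204)), array([581.88905666,   4.05084977, 274.89108285]))
well 600 (array([583.34915972,   2.52628185]), np.float64(29.235996757971215))
knob ((array([511.24263388, -25.62302252]), np.float64(18.55836082901779)), array([510.83943447, -24.92659618, 180.13027776]))
red ((array([506.7490568 ,  51.94000368]), np.float64(19.08021784476037)), array([506.34307286,  51.62952411, 125.78939826]))
blue ((array([560.16511283, -86.30543104]), np.float64(18.80037101726259)), array([559.66152592, -85.5592656 , 125.83518279]))
```

```bash
python3 - <<'E'
from h import *
bot.servo_line([584,2.7,150],speed=100)
print(bot.servo_line([584,2.7,120],speed=25,until_force=5))
s=bot.read_state(); print(s["ee_pos"],s["ft_force"],s["clock"])
E
```

```text
True
[584.04882966   2.69833138 121.52765554] [ 0.64166363 -0.69452986  5.90236785] 11.5917
```

```bash
python3 - <<'E'
from h import *
bot.move_gripper(58); bot.dwell(0.4)
bot.servo_line([584,2.7,270],speed=100)
# knob view: camera from higher, yaw choice j6 start ~ +1.4
bot.move_to([505,-25.6,330],att(90,0))
c=cam("wrist"); np.save("c3.npy",c,allow_pickle=True); cv2.imwrite("pics/c3.png",c["image"])
print("cap",disc(c,(584,3),131.5)); print("knob",disc(c,(511,-25),180))
for n,p in (("red",(507,52)),("blue",(560,-86)),("black",(436,-6)),("white",(469,-91))): print(n,disc(c,p,126)[0])
for yaw in (5,8,-5): print(yaw,bot.ik([511.3,-25.6,167],att(yaw,0)))
print(bot.read_state()["clock"])
E
```

```text
cap ((array([585.99643052,   3.2677752 ]), np.float64(20.22424024232986)), array([585.35451801,   3.85736431, 131.41074873]))
knob ((array([511.37580672, -25.4404362 ]), np.float64(18.422278378293242)), array([511.38684092, -23.98331732, 180.07178006]))
red (array([506.93094292,  51.99002833]), np.float64(19.070438232506987))
blue (array([560.4705322 , -85.68402697]), np.float64(18.83294867987074))
black (array([436.1282146 ,  -5.62717697]), np.float64(18.798826314540566))
white (array([469.023451  , -90.97759789]), np.float64(18.864891281791248))
5 [-1.21580407e-01  3.02587584e-01  1.72224481e+00 -4.44089210e-16
  1.11676026e+00  1.36194946e+00]
8 [-1.21580407e-01  3.02587584e-01  1.72224481e+00 -4.44089210e-16
  1.11676026e+00  1.30958958e+00]
-5 [-1.21580407e-01  3.02587584e-01  1.72224481e+00 -4.44089210e-16
  1.11676026e+00  1.53648238e+00]
15.35
```

View pics/c3.png

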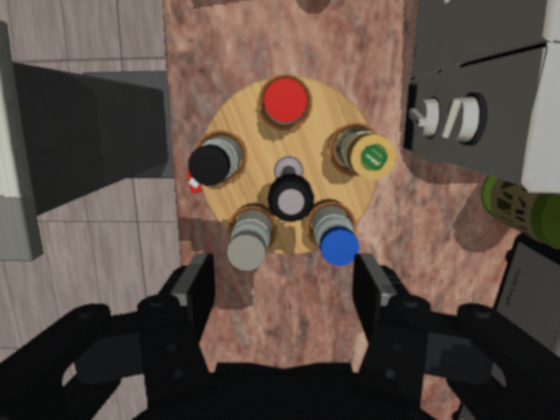

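The jar stands in its well with the cap centre at (375,155), and the other jars haven't moved. Next I'll grip the knob.

```bash
python3 - <<'E'
from h import *
k=[511.3,-25.6]
bot.move_to([*k,250],att(5,0)); bot.servo_line([*k,167],speed=80,until_force=8)
s=bot.read_state(); print(s["ee_pos"],s["ft_force"])
bot.move_gripper(25,60); bot.dwell(.2)
s=bot.read_state(); print(s["grip_width"],s["grip_force"],s["ft_force"],s["ee_pos"])
for d in (.03,.06):
    j=np.array(bot.read_state()["joint_positions"]); t=bot.read_state()["clock"]; j[5]-=d; bot.move_joints(j); print(d,bot.read_state()["clock"]-t)
q0=bot.read_state()
print(q0["joint_positions"],q0["clock"],q0["moment"])
E
```

```text
[511.53701324 -25.63064828 167.50072534] [-0.26037019  0.25772476  0.5907653 ]
36.18384522257627 59.98343319632113 [-2.65731519 -9.63864533  6.39300441] [511.63007702 -26.74689797 167.98710237]
0.03 0.25
0.06 0.25
[-0.12275986  0.30121154  1.72129055 -0.00256036  1.11731795  1.27437437] 18.8917 [-0.17929368 -0.00358266 -0.05521827]
```

```bash
python3 - <<'E'
from h import *
j=np.array(bot.read_state()["joint_positions"]); j[3]=0
n=50
for i in range(n):
    j[5]-=.05; bot.move_joints(j)
s=bot.read_state(); print(s["clock"],s["joint_positions"],s["ft_force"],s["ee_pos"],s["grip_width"],s["grip_force"])
a=cam("top"); b=cam("scene"); w=cam("wrist"); np.save("t4.npy",[a,b,w],allow_pickle=True)
cv2.imwrite("pics/t4.png",np.hstack([cv2.resize(a["image"][130:280,200:360],(400,375)),cv2.resize(w["image"],(400,375))]))
E
```

```text
31.3917 [-1.23250469e-01  3.00240978e-01  1.72275989e+00 -6.07073413e-04
  1.12098120e+00 -1.22322142e+00] [-16.85682328  -6.38890693   8.05962249] [510.18478248 -26.44565046 168.00029701] 35.83953759320351 63.52508225594647
```

View pics/t4.png

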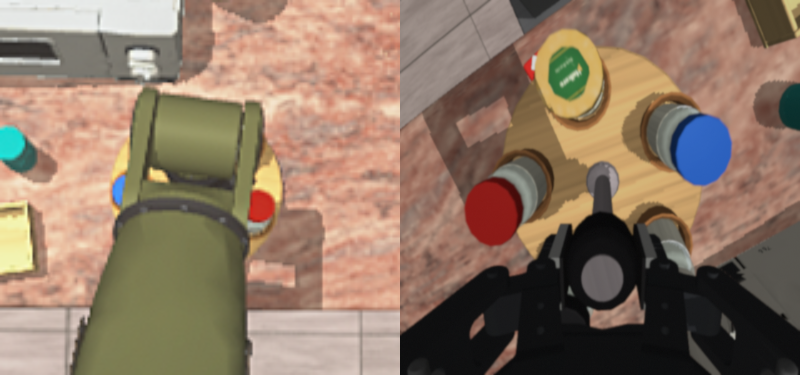

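The wrist view (right) shows the yellow-capped jar near the red pointer and not quite there yet. It stands upright and the knob is gripped. I'll measure the angle left to turn.

```bash
cat >> h.py <<'E'
AX=np.array([511.3,-25.5])
def meas(w):
    a0=np.radians(188.7); g=AX+78*np.array([np.cos(a0),np.sin(a0)])
    (ce,r),m=disc(w,g,131.5,60,3); ang=np.degrees(np.arctan2(*(ce-AX)[::-1]))%360
    return ce,r,m[2],ang,np.hypot(*(ce-AX))
E
python3 - <<'E'
from h import *
w=np.load("t4.npy",allow_pickle=True)[2]; print(meas(w))
m=meas(w); rem=np.radians(188.7-m[3]); print("rem",rem)
if 0<rem<.7 and abs(m[1]-20.4)<1.5:
    j=np.array(bot.read_state()["joint_positions"]); n=int(np.ceil(rem/.05))
    for i in range(n): j[5]-=rem/n; bot.move_joints(j)
    bot.dwell(.5); w=cam("wrist"); np.save("t5.npy",w,allow_pickle=True); print(meas(w)); cv2.imwrite("pics/t5.png",w["image"])
    s=bot.read_state(); print(s["clock"],s["joint_positions"],s["ft_force"],s["ee_pos"],s["grip_force"])
    M=cv2.inRange(cv2.cvtColor(w["image"],cv2.COLOR_BGR2HSV),(0,0,170),(180,70,255)); 
E
```

```text
(array([431.59796824,  -7.9835342 ]), np.float64(20.52111699479966), np.float64(132.10866886737855), np.float64(167.60491153218118), np.float64(81.60416926472544))
rem 0.36817874976292414
(array([432.18506279, -36.55891072]), np.float64(20.397390416162743), np.float64(131.9160643999698), np.float64(187.95740693789807), np.float64(79.88412104568368))
34.0917 [-1.23665187e-01  3.00083160e-01  1.72284138e+00 -9.97076422e-04
  1.12171679e+00 -1.58758723e+00] [-3.98319744 -6.08753486  0.71242146] [509.97020498 -26.71201981 168.04991293] 62.90092218434438
```

View pics/t5.png

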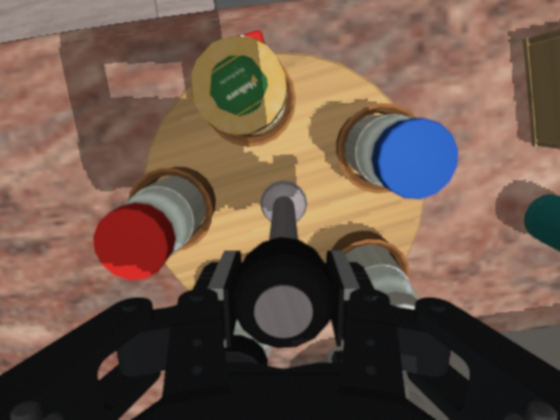

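The jar is upright over the pointer, about 0.7° from the front line. The red mark shows just behind its cap at (255,38). The knob is gripped at about 63 N.

```bash
python3 - <<'E'
from h import *
print(bot.finish_job())
E
```

```text
the job is handed in; nothing more can be done
None
```

I put the yellow-capped jar in the empty well and turned it to the front, about 1 mm off the pointer line by my measurement; the gripper was still holding the knob when I handed the job in at about 34 s, and no verdict came back.

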